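Swing the hold-down clamp over the panel and lock it

TASK

The white panel lies ready in the black jig, but the jig's hold-down clamp is still parked off to one side. Pull the clamp's knob straight up so that its arm comes clear of the locking pins, turn it so that the arm lies over the panel between the two pins on that side, then push the knob back down fully home and let go. Do not shift the panel or disturb the spray bottle.

Things in the scene. Friction and masses are not known exactly. Their poses are not given: they have to be found in the camera images.
- jig: Fixed black block, 150 (its x) x 300 (its y) x 40 mm high, on the table. Origin: centre of its underside; z up. The white panel lies on its +y half; the clamp stands on its -y half, its vertical axis at jig x = 0, y = -90 mm.
- pin_gap (a point): Fixed point midway between the two locking pins on the panel's side, 45 mm from the clamp's axis towards jig +y, 46 mm above the table (axes as the jig). Pins: upright round-topped steel, 12 mm diameter, tops 60 mm above the table, 26 mm apart in the clear; the home arm lies between them. A third such pin stands beyond the parked arm, 45 mm from the axis, 104 degrees counter-clockwise from jig +y.
- knob_grip (a point): Centre of the clamp's grip bar: light grey, 64 mm long, 18 mm wide, 30 mm high, on the clamp's vertical axis above its arm, turning with it. Pushed in, this point is 87 mm above the table and the bar spans heights 72 to 102 mm. z is up, y runs along the bar towards the arm's tip, x across its 18 mm width.
- clamp_tip (a point): Underside of the clamp's aluminium arm near its free end, on its centre line, 120 mm from the clamp's axis (same axes as knob_grip). The arm is 20 mm wide and 12 mm thick, and its underside is 46 mm above the table when pushed in, just touching the panel's top when it lies over the panel.
- clamp_lift (a joint): How far the clamp is pulled up, m: 0 fully pushed in (home), 0.030 at the upper stop. Stiff: about 7.5 N pulls it up, it stays at any height where it is left, and 3 to 10 N pushes it down. The arm is clear of the pins above 0.014; while lower it cannot pass a pin.
- clamp_turn (a joint): Clamp angle, rad: 0 when the arm points along jig +y, over the panel and midway between its two pins; positive counter-clockwise seen from above. Starts parked between 0.86 and 1.36. Light friction (0.04 N m), stays where left, stops at -0.7 and 1.75. Pushed in at 0 it has about 0.07 rad of play either way between the pins.
- panel_center (a point): Centre of the loose white panel, 110 (x) x 150 (y) x 6 mm, lying flat on the jig inside low lips, top 46 mm above the table. It should stay there.
- bottle_center (a point): A loose upright white spray bottle, 70 mm in diameter, 211 mm high; this point is on its axis 100 mm above the table. To be left alone.
Mind the look-alikes: they are no part of the job. Leave any turquoise look-alike of the part that bears panel_center alone.

How it is judged:
By the outcome, as a careful person would: the job done as asked, in the order asked, and still so for the second after the job is handed in, with the robot touching nothing.
It also fails if it takes over 38 s, if anything falls off the work surface, if the arm or the gripper's body presses on something with over 40 N, if the wrist force passes 120 N, or if a joint passes its speed limit or range.

ROBOT

A 7-joint arm with a two-finger parallel gripper is mounted at the origin on the work surface. World frame = base frame: x ahead of the robot, y to its left, z up, the work surface at z = 0. Lengths are in mm, angles in rad, forces in N, time in s.
With the tool pointing down it reaches from about 425 to 875 mm from the base axis. Payload 8.4 kg.
Tool frame: the origin (TCP) lies at the very end of the fingers, on their centre line; the grasp point (between the pads) lies ctrl.grip_depth behind it (ctrl.grip_depth is the distance from the TCP to the grasp point, in mm); z points along the fingers, y is the direction in which the jaws open and shut (so a half turn about z gives the same grasp; the last joint's range is limited). The gripper opens to 85 mm and grips with 20 to 120 N. Pads are 22 mm wide; open, the fingers measure 114 mm over their backs; the gripper's body (76 mm by 85 mm) begins 54 mm behind the grasp point. The pads swing forward as they close: fully open they stand 13 mm farther back than shut.
Start: joints at [-1.29, 0.333, 0.04, 1.465, -0.013, 1.343, -0.059], TCP at [240.977, 603.651, 231.308] pointing down, gripper open.
Joint ranges: [-2.58, 2.58], [-0.38, 2.09], [-1.3, 1.39], [0.25, 2.4], [-1.5, 4.64], [0.08, 2.09], [-2.65, 2.65]. Speed limits (rad/s): [2.22, 2.22, 2.79, 2.79, 3.14, 3.14, 3.14].

INTERFACE

Orientations are given as a unit quaternion [x, y, z, w].
In Python, from cell import monitor, grab_frame, job, models, ctrl gives the robot as it stands. The module is installed in compiled form; this text tells all that it offers.
- The arm moves only by the tool apply_moves, never from a script. Its argument "increments" is a list that holds one entry, the list of rows, each a list of 4 numbers: the shift along the world's x, y, z in m, then the turn about the world's z in rad. In form: [[[tx, ty, tz, twist], ...]]. A call has exactly 8 rows; each row is the pose to reach, as a shift and turn from the pose commanded when the call began; what a row does not reach only later rows make up. A row lasts 1/12 s, in which the tool goes at most 41.7 mm and 7.16 degrees, less where a joint would pass 70% of its speed; a pose out of reach is approached as far as the arm can. A call with a gripper value outside its range is refused whole. "jaw" is the closure, from 0 (fully open) to 1 (shut), set as the call begins (left out, the last holds). The fingers move at their own pace and stop on an object; "force" is the grip in N (left out, the last holds). Time passes only in rows, so rows that repeat a pose let the fingers close, or fill a call up. It gives the time, the measured TCP pose, the force and the opening at its end, in the units of the state.
- monitor.sense(): the state, without advancing time (a new reading comes with each control period).
- grab_frame(name): name is "scene" or "side" or "wrist"; returns a dict with "pixels" (384x512x3 uint8, red, green, blue), "intrinsics" (3x3 intrinsics, pixels), "k1" (the pictures are not rectified: a ray, as slopes to the right and down, at radius r is drawn at 1 + k1 r^2 times it, then the intrinsics apply), "R" (3x3) and "t" (3): a world point X has camera coordinates R X + t. Camera axes: x right, y down, z forward; pixel columns grow to the right and rows downward; lengths in mm; the calibration is good to about 2 mm. A picture is of the moment at which its call begins. There is no depth.
- job.sign_off(): hands the job in, once; it reports no verdict.
Trained networks look in a picture, given as the dict that the camera call returned (one of the last four; its "shot" number tells which), for a name from the list of things; names that differ only in an ending like _2 or _b are one class to them, and where a whole thing is asked for, a point or a joint stands for the part that bears it (a point fixed in the world has none). Each returns a list of dicts, best first, with "confidence" (0 to 1); they miss things now and then, are a little off and sometimes report something else, mostly with a low value. They report only what shows in the picture. A call takes as long as a camera call. They do not tell look-alikes from the thing itself.
- models.regions_of(thing, picture): "pixels" (384x512 bool, what is visible of it) and "box" ([left, top, right, bottom] in pixels, round what is visible of it).
- models.tip_of(thing, picture): "location" ([column, row] in pixels: a listed point, or the origin of a listed thing).
The state is a dict: "t": time; "joint_pos": joint angles; "qd": joint speeds; "joint_efforts": joint torques, N m; "position": TCP position; "tcp_rot": TCP orientation; "force": force on the tool from outside, world axes, zero at the start; "ft_torque": the same for the moment, N m; "grip_width": opening from 0.0 (shut) to 1.0 (fully open).
Only numpy, scipy, OpenCV 4.12 (cv2) and the standard library are available. Lean on these libraries where they do the work, as an engineer would, in place of code of your own. Each camera call takes 0.05 s, during which the arm holds its last target.

## Working session

There is one attempt and no reset: what is moved stays moved. The work goes in short steps, Python scripts to look and compute and a tool call to move; the robot and the scene stay as the last step left them, time stands still between calls to the robot, and variables do not carry over. Pictures are saved under pics/ and viewed, and the job is handed in when it is done.

Besides the shell and the picture viewer there is one more tool, called after ">>>" as a command line: name --argument value ..., lists and objects as JSON in quotes. apply_moves: Moves the arm, as the interface text tells. Its arguments: {"type":"object","properties":{"increments":{"type":"array","items":{"type":"array","items":{"type":"array","items":{"type":"number"}}}},"jaw":{"type":"number"},"force":{"type":"number"}},"required":["increments"]}

```bash
mkdir -p pics; cat > h.py <<'E'
import numpy as np, cv2
from cell import monitor, grab_frame, job, models, ctrl
def shot(n,fn=None):
    p=grab_frame(n)
    if fn: cv2.imwrite('pics/'+fn,cv2.cvtColor(p['pixels'],cv2.COLOR_RGB2BGR))
    return p
def ray(p,uv):
    K=np.array(p['intrinsics']);R=np.array(p['R']);t=np.array(p['t'])
    d=np.linalg.inv(K)@[uv[0],uv[1],1]; x=d[:2].copy()
    for _ in range(30): x=d[:2]/(1+p['k1']*(x@x))
    return -R.T@t, R.T@np.array([x[0],x[1],1])
def atz(p,uv,z):
    o,d=ray(p,uv); return o+d*(z-o[2])/d[2]
def proj(p,X):
    c=np.array(p['R'])@np.array(X,float)+np.array(p['t']); s=c[:2]/c[2]; s=s*(1+p['k1']*(s@s))
    return (np.array(p['intrinsics'])@[s[0],s[1],1])[:2]
def tri(prs):
    A=np.zeros((3,3));b=np.zeros(3)
    for p,uv in prs:
        o,d=ray(p,uv);d/=np.linalg.norm(d);M=np.eye(3)-np.outer(d,d);A+=M;b+=M@o
    return np.linalg.solve(A,b)
E
cat > a.py <<'E'
from h import *
np.set_printoptions(precision=1,suppress=True)
P={n:shot(n,n+'0.png') for n in('scene','side','wrist')}
Z=dict(jig=0,pin_gap=46,knob_grip=87,clamp_tip=46,panel_center=46,bottle_center=100)
for n,p in P.items():
    for k,z in Z.items():
        for r in models.tip_of(k,p)[:3]: print(n,k,round(r['confidence'],2),np.array(r['location']),atz(p,r['location'],z))
s=monitor.sense();print(s['t'],s['position'],s['tcp_rot'],s['force'],s['grip_width'],ctrl.grip_depth)
E
python3 a.py
```

```text
scene jig 0.87 [258.3 215.5] [555.5  39.8   0. ]
scene pin_gap 0.78 [242.3 202.4] [573.   -4.1  46. ]
scene pin_gap 0.64 [268.8 181.7] [468.8  10.9  46. ]
scene knob_grip 0.84 [229.3 186.1] [574.5 -47.9  87. ]
scene clamp_tip 0.86 [268.5 183.8] [475.5  14.7  46. ]
scene panel_center 0.9 [217.4 131.8] [ 408.  -234.1   46. ]
scene panel_center 0.74 [278.6 221.1] [561.1 111.5  46. ]
scene panel_center 0.33 [244.7 200. ] [562.4  -3.9  46. ]
scene bottle_center 0.73 [285.5 260.2] [672.7 207.9 100. ]
side pin_gap 0.82 [258.4 204.5] [563.9  -4.2  46. ]
side knob_grip 0.75 [260.6 179.7] [562.7 -51.5  87. ]
side clamp_tip 0.57 [296.8 210.8] [467.1   8.4  46. ]
side panel_center 0.9 [328.1 150.4] [ 390.3 -229.    46. ]
side panel_center 0.66 [260.3 239.5] [547.7 107.   46. ]
side bottle_center 0.97 [199.7 254.6] [667.9 203.9 100. ]
side bottle_center 0.58 [261.8 242.8] [538.4 159.1 100. ]
1.05 [241.  603.7 231.3] [ 0.2  1.  -0.  -0. ] [ 0.7 -0.3 -0.3] 0.9998895854796862 18.700000000000003
```

View pics/scene0.png

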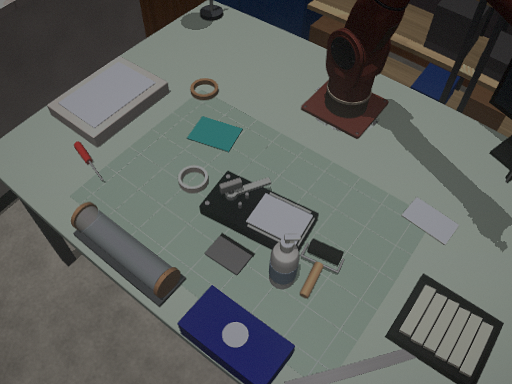

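View pics/side0.png

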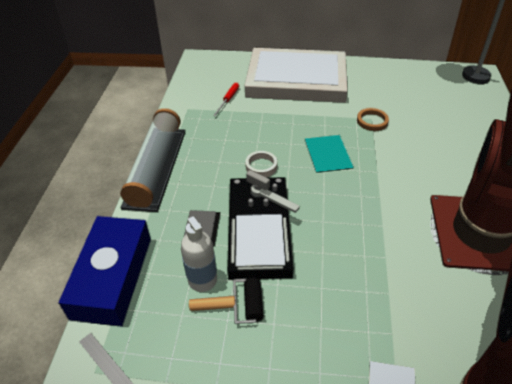

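```bash
python3 - <<'E'
from h import *
for n in('scene','side'):
    im=cv2.imread(f'pics/{n}0.png')[120:290,170:340]
    cv2.imwrite(f'pics/{n}0z.png',cv2.resize(im,None,fx=3.5,fy=3.5,interpolation=cv2.INTER_CUBIC))
print(monitor.sense()['joint_pos'])
from scipy.spatial.transform import Rotation as Ro
print(Ro.from_quat(monitor.sense()['tcp_rot']).as_matrix())
E
```

```text
[-1.29018896  0.33321725  0.03990083  1.46540127 -0.01346379  1.34325553
 -0.05854688]
[[-9.28701705e-01  3.70827640e-01 -7.02338812e-05]
 [ 3.70827640e-01  9.28701707e-01  6.89253984e-06]
 [ 6.77822697e-05 -1.96435510e-05 -9.99999998e-01]]
```

View pics/scene0z.png

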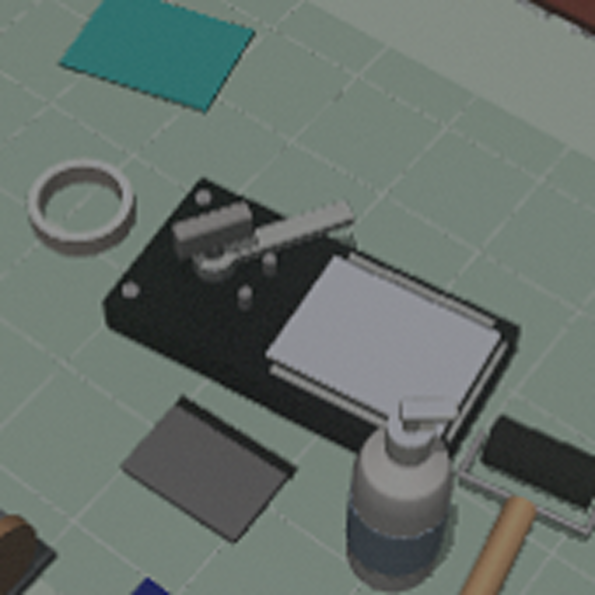

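View pics/side0z.png

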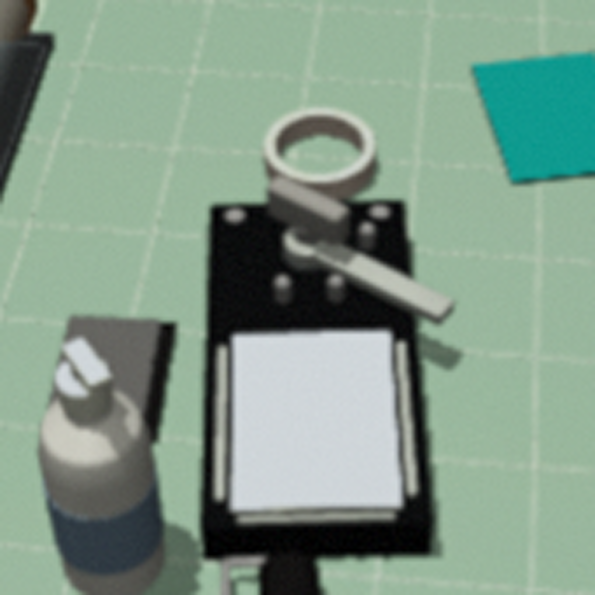

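```bash
cat > fit.py <<'E'
from h import *
from scipy.optimize import least_squares
np.set_printoptions(precision=2,suppress=True)
P={n:shot(n) for n in('scene','side')}
O=dict(side=[((75,-150,40),(211,206)),((-75,-150,40),(404,202)),((19,-45,60),(282,276)),((-19,-45,60),(335,277)),((-43.7,-100.9,60),(367,225)),((-75,150,40),(433,521))],
 scene=[((-75,-150,40),(203,180)),((75,-150,40),(105,304)),((-75,150,40),(518,328)),((19,-45,60),(245,287)),((-19,-45,60),(270,255))])
def w(q,X):
    c,s=np.cos(q[2]),np.sin(q[2]); return np.array([q[0]+c*X[0]-s*X[1],q[1]+s*X[0]+c*X[1],X[2]])
def res(q,ns): return np.concatenate([proj(P[n],w(q,X))-(np.array(uv)/3.5+[170,120]) for n in ns for X,uv in O[n]])
for ns in(['side'],['scene'],['side','scene']):
    r=least_squares(res,[560,40,0],args=(ns,),x_scale=[10,10,.1],loss='soft_l1'); print(ns,r.x,'axis',w(r.x,(0,-90,0)));print(r.fun.reshape(-1,2).tolist() if 0 else res(r.x,ns).reshape(-1,2))
q=r.x
# knob top bar & tip
for n in P:
    for k,z in(('knob_grip',87),('clamp_tip',46)):
        for t in models.tip_of(k,P[n])[:1]: print(n,k,atz(P[n],t['location'],z))
E
python3 fit.py
```

```text
['side'] [558.51  39.17   0.12] axis [569.59 -50.14   0.  ]
[[-0.62 -1.21]
 [ 0.3  -1.39]
 [ 0.1   1.6 ]
 [ 0.23  0.96]
 [ 0.04 -0.16]
 [-0.13 -0.02]]
['scene'] [561.96  42.87   0.12] axis [572.71 -46.49   0.  ]
[[-1.01 -1.54]
 [-1.98 -1.21]
 [ 0.62 -0.14]
 [ 0.6   1.41]
 [ 0.6   0.97]]
['side', 'scene'] [559.08  40.59   0.12] axis [569.99 -48.75   0.  ]
[[-0.8  -0.9 ]
 [ 0.17 -1.  ]
 [-0.16  1.98]
 [-0.02  1.36]
 [-0.15  0.23]
 [-0.54  0.53]
 [-1.08 -2.46]
 [-1.92 -2.2 ]
 [ 0.49 -1.34]
 [ 0.59  0.34]
 [ 0.56 -0.08]]
scene knob_grip [564.62 -53.21  87.  ]
scene clamp_tip [476.13  14.49  46.  ]
side knob_grip [568.01 -46.71  87.  ]
side clamp_tip [463.62  14.05  46.  ]
```

>>> apply_moves --increments '[[[0.015, -0.03, 0, -0.01], [0.03, -0.06, 0, -0.02], [0.045, -0.09, 0, -0.03], [0.06, -0.12, 0, -0.04], [0.075, -0.15, 0, -0.05], [0.09, -0.18, 0, -0.06], [0.105, -0.21, 0, -0.07], [0.12, -0.24, 0, -0.07]]]'

```text
t: 2.02
position: [361.5, 362.1, 231.5]
tcp_rot: [0.223, 0.975, 0.0, -0.0]
force: [0.4, -0.3, 0.1]
grip_width: 0.998
```

>>> apply_moves --increments '[[[0.015, -0.03, 0, -0.01], [0.03, -0.06, 0, -0.02], [0.045, -0.09, 0, -0.03], [0.06, -0.12, 0, -0.04], [0.075, -0.15, 0, -0.05], [0.09, -0.18, 0, -0.06], [0.105, -0.21, 0, -0.07], [0.12, -0.24, 0, -0.07]]]'

```text
t: 2.68
position: [481.5, 122.0, 231.7]
tcp_rot: [0.257, 0.966, 0.0, 0.0]
force: [0.5, 0.7, -0.6]
grip_width: 0.999
```

>>> apply_moves --increments '[[[0.015, -0.03, 0, -0.01], [0.03, -0.06, 0, -0.02], [0.045, -0.09, 0, -0.03], [0.06, -0.12, 0, -0.04], [0.075, -0.15, 0, -0.05], [0.089, -0.173, 0, -0.05], [0.089, -0.173, 0, -0.05], [0.089, -0.173, 0, -0.05]]]'

```text
t: 3.35
position: [570.2, -51.1, 231.2]
tcp_rot: [0.283, 0.959, -0.0, 0.0]
force: [-0.1, 0.6, -0.5]
grip_width: 0.999
```

```bash
python3 - <<'E'
from h import *
np.set_printoptions(precision=2,suppress=True)
p=shot('wrist','w1.png'); q=shot('side','s1.png')
s=monitor.sense();print(s['t'],s['position'],s['tcp_rot'],s['force'],s['joint_pos'])
for k,z in(('knob_grip',87),('clamp_tip',46),('pin_gap',46),('panel_center',46)):
  for n in(p,q):
    for t in models.tip_of(k,n)[:2]: print(k,round(t['confidence'],2),t['location'],atz(n,t['location'],z))
E
```

```text
3.45 [569.77 -48.53 231.15] [ 0.28  0.96  0.   -0.  ] [-0.41 -0.12 -0.16] [-0.54  0.19  0.63  1.69 -0.12  1.3   1.11]
knob_grip 0.64 [261.3, 178.7] [570.25 -49.3   87.  ]
knob_grip 0.59 [260.2, 179.4] [563.82 -52.53  87.  ]
clamp_tip 0.64 [254.8, 50.2] [467.71   9.44  46.  ]
clamp_tip 0.72 [298.7, 213.3] [462.04  16.24  46.  ]
pin_gap 0.92 [296.5, 140.6] [565.07  -1.92  46.  ]
pin_gap 0.87 [256.2, 205.4] [569.05  -0.64  46.  ]
panel_center 0.87 [29.2, 130.5] [ 398.75 -235.46   46.  ]
panel_center 0.6 [377.9, 70.4] [548.7  102.53  46.  ]
panel_center 0.97 [326.9, 153.4] [ 393.67 -215.73   46.  ]
panel_center 0.66 [261.2, 239.9] [545.48 107.96  46.  ]
```

View pics/w1.png

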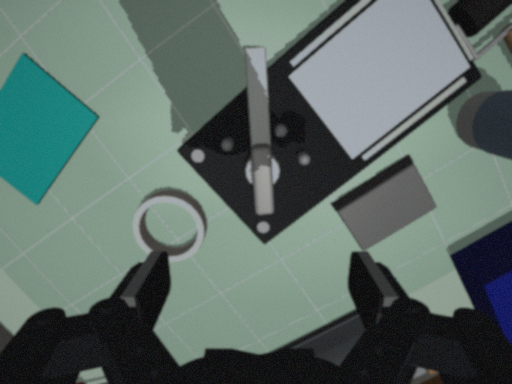

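```bash
python3 - <<'E'
from h import *
im=cv2.imread('pics/w1.png')[30:250,170:390]
cv2.imwrite('pics/w1z.png',cv2.resize(im,(792,792))[:600] if 0 else cv2.resize(im,(594,594),interpolation=cv2.INTER_CUBIC))
E
```

```text
(no output)
```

View pics/w1z.png

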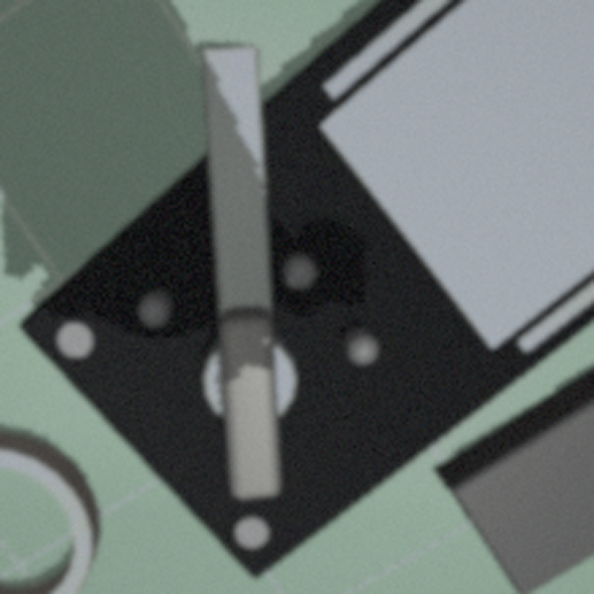

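```bash
cat > fit2.py <<'E'
from h import *
from scipy.optimize import least_squares
np.set_printoptions(precision=2,suppress=True)
p=shot('wrist')
O=[((-19,-45,60),(300,270)),((19,-45,60),(363,348)),((-43.7,-100.9,60),(155,309)),((-75,-150,40),(22,325)),((75,-150,40),(257,577))]
px=lambda uv:np.array(uv)/2.7+[170,30]
def w(q,X):
    c,s=np.cos(q[2]),np.sin(q[2]); return np.array([q[0]+c*X[0]-s*X[1],q[1]+s*X[0]+c*X[1],X[2]])
def res(q): return np.concatenate([proj(p,w(q,X))-px(uv) for X,uv in O])
r=least_squares(res,[560,40,.12],x_scale=[10,10,.1],loss='soft_l1');print(r.x,w(r.x,(0,-90,0)));print(res(r.x).reshape(-1,2))
b=[atz(p,px(u),102) for u in((220,318),(272,318),(280,494),(233,499))]
t=[atz(p,px(u),58) for u in((205,46),(257,46))]
print(np.array(b),np.mean(b,0)); tm=np.mean(t,0);print(np.array(t),tm)
d1=(b[0]+b[1]-b[2]-b[3])/2
ax=w(r.x,(0,-90,0))[:2]
for d in(d1[:2],tm[:2]-np.mean(b,0)[:2],tm[:2]-ax): print(np.arctan2(-d[0],d[1]),np.hypot(*d))
E
python3 fit2.py
```

```text
[559.22  43.91   0.13] [570.92 -45.32   0.  ]
[[ 4.32 -1.03]
 [ 4.29 -1.02]
 [-0.67  1.72]
 [-2.71  0.02]
 [-0.77  2.42]]
[[538.34 -37.01 102.  ]
 [547.4  -22.86 102.  ]
 [600.66 -52.86 102.  ]
 [593.48 -67.52 102.  ]] [569.97 -45.06 102.  ]
[[461.72   5.37  58.  ]
 [471.41  20.49  58.  ]] [466.57  12.93  58.  ]
1.061627989624147 62.07493433720497
1.0596710176355444 118.55677236067847
1.0616657927101087 119.51591877761285
```

```bash
cat >> fit2.py <<'E'
print('---')
O2=O[2:]+[]
def res3(v):
    q=v[:3]; Q=[((-19,-90+v[3],60),O[0][1]),((19,-90+v[3],60),O[1][1])]+O2
    return np.concatenate([proj(p,w(q,X))-px(uv) for X,uv in Q])
r=least_squares(res3,[560,40,.12,45],x_scale=[10,10,.1,5]);print(r.x,w(r.x,(0,-90,0)));print(res3(r.x).reshape(-1,2))
# panel edges directions
a=[atz(p,px(u),46) for u in((320,126),(492,349))]; d=a[1]-a[0]; print('panel edge',a,np.arctan2(d[1],d[0]),np.hypot(*d[:2]))
a=[atz(p,u,40) for u in((180,151),(265,243))]; d=a[1]-a[0]; print('jig edge',a,np.arctan2(d[1],d[0]),np.hypot(*d[:2]))
a=[atz(p,px(u),60) for u in((300,270),(363,348),(155,309))]; d=a[1]-a[0]; print('pins',a,np.arctan2(d[1],d[0]),np.hypot(*d[:2]))
E
python3 fit2.py | sed -n '/---/,$p'
```

```text
---
[556.8   45.85   0.14  38.67] [569.62 -43.23   0.  ]
[[ 0.08  0.54]
 [ 0.52  0.17]
 [ 0.11 -0.11]
 [-1.92 -1.01]
 [ 1.26  0.65]]
panel edge [array([505.87,  26.18,  46.  ]), array([613.94,  40.68,  46.  ])] 0.133337337716465 109.04470392778907
jig edge [array([ 507.59, -110.93,   40.  ]), array([649.96, -92.42,  40.  ])] 0.12926312997961723 143.56565820654296
pins [array([544.81,  -7.46,  60.  ]), array([582.48,  -2.61,  60.  ]), array([527.95, -60.4 ,  60.  ])] 0.1279710446117979 37.98389200411116
```

>>> apply_moves --increments '[[[0, 0.001, -0.015, 0.02], [0, 0.002, -0.035, 0.04], [0, 0.003, -0.055, 0.06], [0, 0.003, -0.07, 0.06], [0, 0.003, -0.08, 0.06], [0, 0.003, -0.085, 0.06], [0, 0.003, -0.085, 0.06], [0, 0.003, -0.085, 0.06]]]'

```text
t: 4.62
position: [570.3, -46.5, 146.9]
tcp_rot: [0.252, 0.968, -0.0, 0.0]
force: [-0.4, -0.2, 0.3]
grip_width: 0.999
```

```bash
python3 - <<'E'
from h import *
np.set_printoptions(precision=2,suppress=True)
p=shot('wrist','w2.png')
s=monitor.sense();print(s['t'],s['position'],s['tcp_rot'],s['force'])
print(proj(p,s['position']),[proj(p,np.array(s['position'])*[1,1,0]+[0,0,z]) for z in(60,87,102)])
for t in models.tip_of('knob_grip',p)[:2]: print(t,atz(p,t['location'],87))
E
```

```text
4.6667 [570.54 -46.47 147.21] [0.25 0.97 0.   0.  ] [0.43 0.34 0.21]
[260.12 255.94] [array([259.74, 199.75]), array([259.83, 212.58]), array([259.89, 221.11])]
{'location': [254.8, 214.9], 'confidence': 0.93} [570.35 -50.36  87.  ]
```

View pics/w2.png

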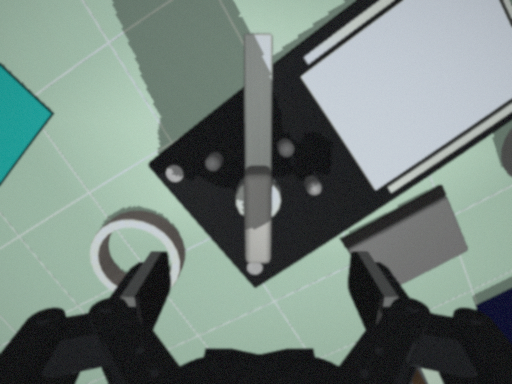

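>>> apply_moves --increments '[[[-0.001, 0, -0.015, 0], [-0.002, 0, -0.03, 0], [-0.002, 0, -0.045, 0], [-0.002, 0, -0.06, 0], [-0.002, 0, -0.07, 0], [-0.002, 0, -0.075, 0], [-0.002, 0, -0.075, 0], [-0.002, 0, -0.075, 0]]]'

```text
t: 5.38
position: [568.4, -46.5, 71.9]
tcp_rot: [0.252, 0.968, 0.0, 0.0]
force: [-0.1, 0.0, -0.1]
grip_width: 1.002
```

>>> apply_moves --increments '[[[0, 0, 0, 0], [0, 0, 0, 0], [0, 0, 0, 0], [0, 0, 0, 0], [0, 0, 0, 0], [0, 0, 0, 0], [0, 0, 0, 0], [0, 0, 0, 0]]]' --jaw 1 --force 40

```text
t: 6.05
position: [568.1, -46.3, 71.6]
tcp_rot: [0.252, 0.968, 0.0, 0.0]
force: [-0.9, 0.9, 3.1]
grip_width: 0.208
```

```bash
python3 - <<'E'
from h import *
p=shot('wrist','w3.png')
s=monitor.sense();print(s)
E
```

```text
{'t': 6.1, 'joint_pos': array([-0.48564269,  0.3486625 ,  0.58410307,  1.86577212, -0.22695108,
        0.99307941,  1.25664388]), 'qd': array([ 4.06302188e-04, -2.52369422e-05, -1.53366221e-03, -5.40072331e-04,
       -1.77176204e-03, -2.31371581e-03,  1.03443097e-04]), 'joint_efforts': array([ 2.78082741e-01, -5.05938470e+01,  8.18801522e+00, -3.30080044e+01,
        1.30046024e-01, -3.63612128e-01,  1.12346577e-02]), 'position': array([568.12978317, -46.32012481,  71.54095996]), 'tcp_rot': array([2.52162263e-01, 9.67684957e-01, 6.96694794e-05, 1.14451218e-04]), 'force': array([-1.39599076,  0.27588441,  3.03697922]), 'ft_torque': array([0.08027171, 0.26778165, 0.04185113]), 'grip_width': 0.20650242368524613}
```

View pics/w3.png

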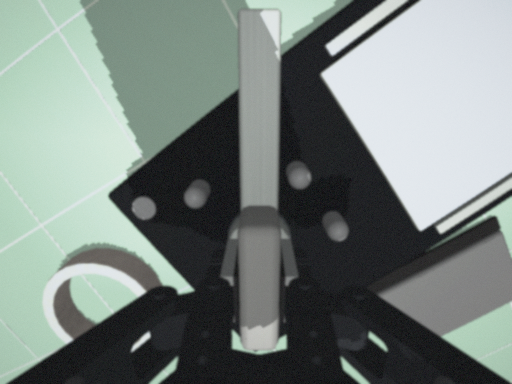

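>>> apply_moves --increments '[[[0, 0, 0.003, 0], [0, 0, 0.007, 0], [0, 0, 0.012, 0], [0, 0, 0.017, 0], [0, 0, 0.021, 0], [0, 0, 0.024, 0], [0, 0, 0.024, 0], [0, 0, 0.024, 0]]]' --force 70

```text
t: 6.77
position: [568.1, -46.3, 96.1]
tcp_rot: [0.252, 0.968, 0.0, 0.0]
force: [-0.7, 0.7, 1.2]
grip_width: 0.201
```

```bash
python3 - <<'E'
from h import *
p=shot('wrist','w4.png');q=shot('side','s4.png')
s=monitor.sense();print(s['t'],s['position'],s['force'],s['ft_torque'],s['grip_width'])
im=np.hstack([cv2.imread('pics/w4.png')[:300,100:400],cv2.resize(cv2.imread('pics/s4.png')[150:290,190:330],(300,300))])
cv2.imwrite('pics/c4.png',im)
E
```

```text
6.8667 [568.0871841  -46.31547162  95.83641348] [0.03039349 0.79667376 2.92503056] [0.27906694 0.02517167 0.02405838] 0.19902464711398624
```

View pics/c4.png

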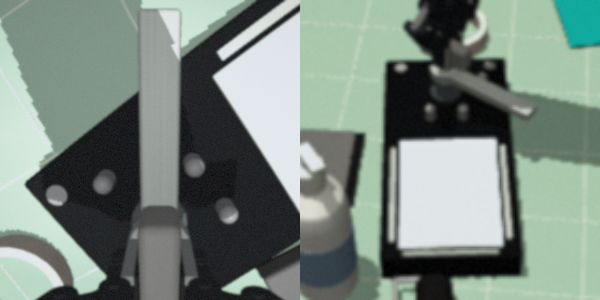

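>>> apply_moves --increments '[[[0, 0, 0, -0.03], [0, 0, 0, -0.09], [0, 0, 0, -0.16], [0, 0, 0, -0.23], [0, 0, 0, -0.3], [0, 0, 0, -0.37], [0, 0, 0, -0.43], [0, 0, 0, -0.46]]]'

```text
t: 7.53
position: [569.0, -45.2, 95.7]
tcp_rot: [0.467, 0.884, 0.001, 0.001]
force: [4.1, 4.8, -0.5]
grip_width: 0.198
```

>>> apply_moves --increments '[[[0.001, 0.001, 0, -0.03], [0.001, 0.001, 0, -0.09], [0.001, 0.001, 0, -0.16], [0.001, 0.002, 0, -0.23], [0.001, 0.002, 0, -0.3], [0.001, 0.002, 0, -0.37], [0.001, 0.002, 0, -0.43], [0.001, 0.002, 0, -0.47]]]'

```text
t: 8.2
position: [570.5, -44.4, 95.7]
tcp_rot: [0.66, 0.751, 0.001, 0.001]
force: [7.7, 0.2, -5.3]
grip_width: 0.195
```

```bash
cat > chk.py <<'E'
from h import *
import sys
from scipy.spatial.transform import Rotation as Ro
np.set_printoptions(precision=2,suppress=True)
n=sys.argv[1]
p=shot('wrist',f'w{n}.png');q=shot('side',f's{n}.png')
s=monitor.sense();print(s['t'],s['position'],s['force'],s['ft_torque'],s['grip_width'])
y=Ro.from_quat(s['tcp_rot']).as_matrix()[:,1];print('tool y ang',np.arctan2(y[1],y[0]))
im=np.hstack([cv2.resize(cv2.imread(f'pics/w{n}.png')[:,:],(480,360)),cv2.resize(cv2.imread(f'pics/s{n}.png')[150:290,200:320],(308,360))])
cv2.imwrite(f'pics/c{n}.png',im)
E
python3 chk.py 5
```

```text
8.3 [570.47 -44.41  95.63] [ 7.12  0.26 -3.65] [-0.02 -1.68 -0.  ] 0.19949873345972574
tool y ang 0.12939551739645846
```

View pics/c5.png

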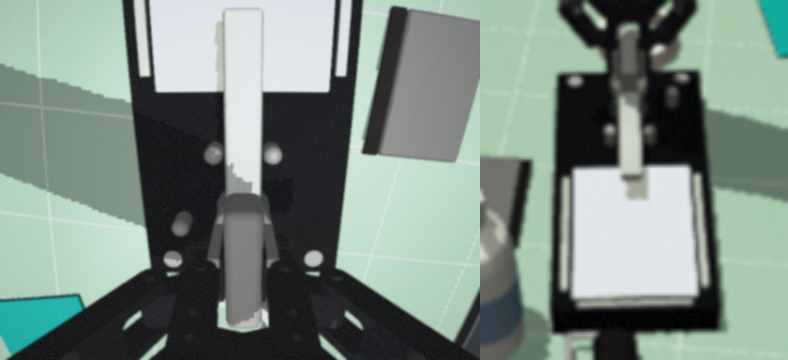

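View pics/w5.png

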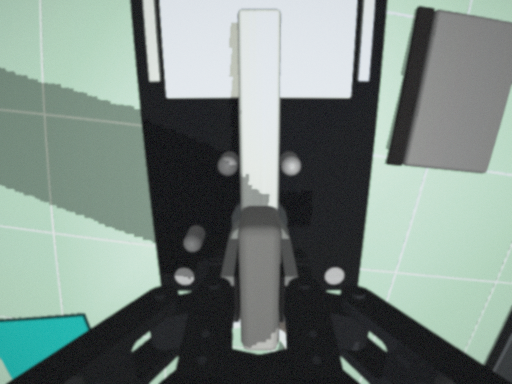

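>>> apply_moves --increments '[[[0.001, 0, 0, 0], [0.0015, 0, -0.003, 0], [0.0015, 0, -0.007, 0], [0.0015, 0, -0.011, 0], [0.0015, 0, -0.015, 0], [0.0015, 0, -0.019, 0], [0.0015, 0, -0.022, 0], [0.0015, 0, -0.024, 0]]]'

```text
t: 8.97
position: [570.9, -44.6, 71.4]
tcp_rot: [0.659, 0.752, 0.0, 0.0]
force: [-6.3, 1.4, 29.0]
grip_width: 0.198
```

```bash
python3 chk.py 6
```

```text
9.0667 [570.7  -44.53  71.59] [0.6  0.31 6.59] [ 0.2  -0.09  0.03] 0.2010328943318703
tool y ang 0.1307152184920723
```

View pics/c6.png

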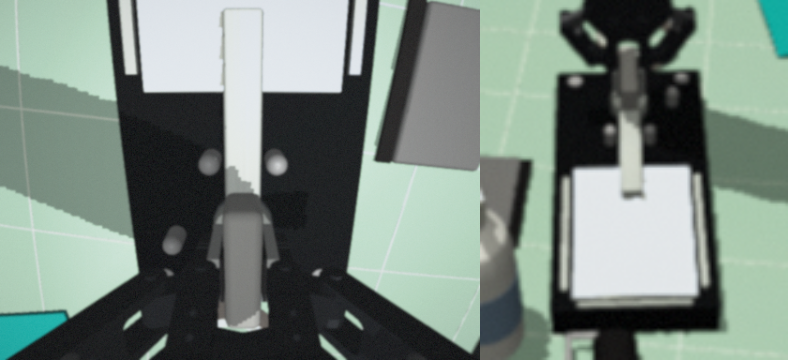

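>>> apply_moves --increments '[[[0, 0, -0.0005, 0], [0, 0, -0.001, 0], [0, 0, -0.001, 0], [0, 0, -0.0015, 0], [0, 0, -0.0015, 0], [0, 0, -0.0015, 0], [0, 0, -0.0015, 0], [0, 0, -0.0015, 0]]]'

```text
t: 9.73
position: [570.9, -44.6, 71.4]
tcp_rot: [0.659, 0.752, 0.001, -0.0]
force: [-5.1, 1.1, 22.0]
grip_width: 0.193
```

>>> apply_moves --increments '[[[0, 0, 0.0015, 0], [0, 0, 0.0015, 0], [0, 0, 0.0015, 0], [0, 0, 0.0015, 0], [0, 0, 0.0015, 0], [0, 0, 0.0015, 0], [0, 0, 0.0015, 0], [0, 0, 0.0015, 0]]]'

```text
t: 10.4
position: [570.7, -44.5, 71.6]
tcp_rot: [0.659, 0.752, 0.0, 0.0]
force: [0.1, -0.0, 8.7]
grip_width: 0.198
```

>>> apply_moves --increments '[[[0, 0, 0, 0], [0, 0, 0, 0], [0, 0, 0, 0], [0, 0, 0, 0], [0, 0, 0, 0], [0, 0, 0, 0], [0, 0, 0, 0], [0, 0, 0, 0]]]' --jaw 0

```text
t: 11.07
position: [570.4, -44.3, 71.3]
tcp_rot: [0.659, 0.752, -0.0, -0.0]
force: [0.4, 0.1, -0.3]
grip_width: 1.003
```

>>> apply_moves --increments '[[[0, 0, 0.005, 0], [0, 0, 0.015, 0], [0, 0, 0.03, 0], [0, 0, 0.05, 0], [0, 0, 0.075, 0], [0, 0, 0.1, 0], [0, 0, 0.12, 0], [0, 0, 0.13, 0]]]'

```text
t: 11.73
position: [571.6, -44.8, 204.9]
tcp_rot: [0.66, 0.752, 0.002, 0.001]
force: [0.3, 0.5, -0.0]
grip_width: 1.001
```

```bash
python3 chk.py 7; python3 - <<'E'
from h import *
p=shot('side');q=shot('scene','sc7.png')
for k,z in(('panel_center',46),('bottle_center',100),('clamp_tip',46),('knob_grip',87)):
  for n in(p,q):
    for t in models.tip_of(k,n)[:2]: print(k,round(t['confidence'],2),t['location'],atz(n,t['location'],z).round(1))
E
```

```text
11.8333 [571.52 -44.5  203.4 ] [ 0.35  1.14 -0.21] [ 0.04 -0.06 -0.01] 0.9972270670614504
tool y ang 0.13091466030176618
panel_center 0.82 [328.0, 153.3] [ 390.6 -216.4   46. ]
panel_center 0.81 [261.6, 240.1] [544.5 108.5  46. ]
panel_center 0.72 [278.2, 217.8] [553.1 104.5  46. ]
panel_center 0.69 [216.1, 133.0] [ 414.5 -233.9   46. ]
bottle_center 0.67 [196.9, 251.4] [675.6 196.  100. ]
bottle_center 0.86 [284.2, 259.1] [672.2 203.7 100. ]
bottle_center 0.37 [277.0, 216.3] [582.  117.3 100. ]
clamp_tip 0.8 [262.4, 227.1] [546.6  68.7  46. ]
clamp_tip 0.95 [268.6, 213.8] [558.7  76.1  46. ]
knob_grip 0.73 [259.8, 175.2] [566.4 -67.7  87. ]
knob_grip 0.69 [229.0, 183.6] [568.4 -54.1  87. ]
knob_grip 0.23 [244.9, 202.1] [590.4  18.8  87. ]
```

View pics/c7.png

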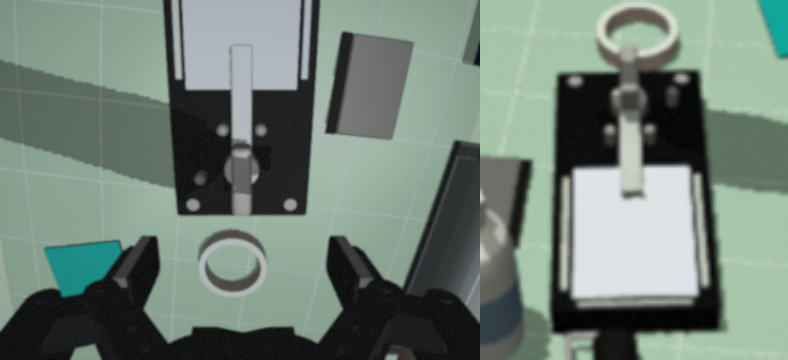

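View pics/sc7.png

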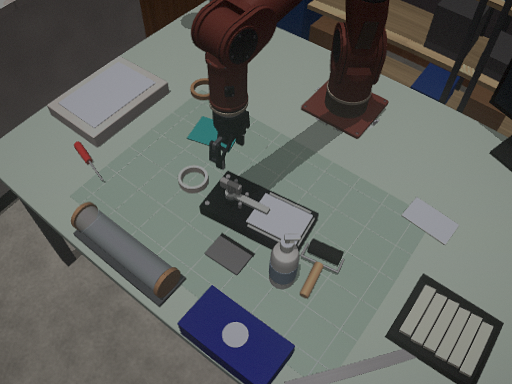

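The arm lies between the two pins over the panel: in the side crop, pins at columns 610 and 650 with the arm at about 630. The panel still sits inside its lips, the bottle is upright and in place, and the gripper is clear. I'll let it settle, then hand in.

>>> apply_moves --increments '[[[0, 0, 0, 0], [0, 0, 0, 0], [0, 0, 0, 0], [0, 0, 0, 0], [0, 0, 0, 0], [0, 0, 0, 0], [0, 0, 0, 0], [0, 0, 0, 0]]]'

```text
t: 13.0
position: [570.5, -44.4, 201.3]
tcp_rot: [0.659, 0.752, -0.0, -0.0]
force: [-0.3, -0.1, 0.4]
grip_width: 0.999
```

```bash
python3 -c "
from h import *
print(job.sign_off()); s=monitor.sense(); print(s['t'],s['force'])"
```

```text
the job is handed in; nothing more can be done
None
the job is handed in; nothing more can be done
```

The clamp is now home over the panel, and I handed the job in at about 13 s. I gripped the knob, pulled it straight up 24 mm, turned it about -0.93 rad, pushed it down, let go and raised the gripper clear.

**Final checks:**
- **Height:** A second push of about 22 N moved it no lower. The gripper stopped at 71.4 mm, against 71.6 mm when it first gripped the pushed-in knob. The highest downward push I read was 29 N.
- **Angle:** The pictures show the arm midway between the two pins. The gripper angle was 0.131 rad, against a measured jig yaw of about 0.13 rad.
- **Panel and bottle:** Both look unmoved in the pictures, with the panel inside its lips and the bottle upright. The gripper touched nothing afterwards.

**Disagreements:**
- The trained networks' points scattered by roughly 10–20 mm between cameras. The knob, for example, came out at y -68 mm in the side view and -54 mm in the scene view. I relied on the wrist picture and the force and position readings instead.
- My fits of the clamp axis also differed by a few millimetres. This showed as about 7 N of sideways force during the turn, which I relieved at the start of the push down.

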